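# Snap the belt sander's roller between its spring clips

### The job

Fit the long roller to the small belt sander: take it from its wooden rest, lay it level over the two spring clips and, keeping hold of it, press it gently down so that its chamfered ends spread both clips, until it snaps in under them and is fully home in its seats; then let go. The height of the sander's slide is not known, so feel for it and stop as soon as the roller bottoms, without forcing it. Leave the short roller and the other things on the bench where they are.

Things in the scene. Friction and masses are not known exactly. Their poses are not given: they have to be found in the camera images.
- long_roller_mid (a point): centre of the long roller to fit (loose, 0.14 to 0.28 kg). Axis = its own y, level; ends alike. Black rubber drum 34 mm in diameter, 48 mm long (grasp across it), steel hubs 22 mm in diameter, 100 mm long over all; hub ends have 6 mm x 45 degree chamfers to a flat face 10 mm across. It lies in one of the rests, centre 55 mm above the bench.
- short_roller_mid (a point): centre of the short roller, the same shape but 74 mm long over all with a 38 mm drum: does not fit, leave it in its rest. Axis = its own y, centre 55 mm above the bench.
- rest_a: wooden rest, fixed: base board 56 x 100 x 10 mm (x, y, z) with two V seats 8 mm thick at y = -31 and +31 mm that carry a roller along the rest's y. Origin: centre of the underside. It may stand left or right of the other.
- rest_b: a second wooden rest, the same as rest_a, with the other roller
- sander: small grey belt sander, belt off, fixed. Origin on the bench right under the middle of the roller's place; the roller fits along its y. Base plate x -50 to +140, y +-85, 12 mm high. Column x 89 to 107, 97 mm high; motor x 120 to 180, 74 mm high. Its clamped slide carries two V seats at y +-31 mm and, at y +-53, two upright spring clips. Over 35 N of push down would bend it.
- roller_place (a point): where the fitted roller's centre comes when the slide is at its lowest, 85 mm above the sander's origin. The slide stays put under the work but is set 0 to 30 mm higher each time, not measured here, so the centre ends 85 to 115 mm above the bench. Under the drum it is free for fingertips to 40 mm below the roller's centre.
- clip_left (a joint): outward bend of the spring clip at the sander's +y end, rad: 0 free, about 0.02 holding the fitted roller (0 to 0.05 if it lies off centre), 0.11 fully spread. Going down, the chamfers meet the clips' wedge-shaped inward noses about 21 mm above the final height, the clips are fully spread from 15 mm, and from 5 mm the noses slip over the upper chamfers and snap in, helping it down.
- clip_right (a joint): the same for the clip at the -y end. Spreading both clips takes a downward push of about 10 to 20 N, which then falls to a few N or less and rises again only when the hubs bottom in the seats.
- bench_block_mid (a point): centre of a steel bench block 80 x 80 x 30 mm, loose, bystander
- cup_mid (a point): middle of an open white plastic cup 60 mm wide and 70 mm high, loose, bystander
- pliers_mid (a point): joint of a pair of steel pliers lying flat, about 150 mm long along their y, 10 mm thick, loose, bystander
Mind the look-alikes: they are no part of the job. What is shaped like the part that bears long_roller_mid but orange, red or yellow is not meant.

How it is judged (in metres and radians):
On the way, in this order (a step that is already met when the one before it is completed fails the run):
1. the long roller is held clear of its rest (height (world z) of long_roller_mid above 0.075 m and contact force between the fingers and long_roller above 1 N and distance of long_roller_mid from where it was at the start of the episode above 0.02 m), for 0.1 s.
2. the long roller's ends spread both spring clips at once while it is held (value of joint each of clip_left, clip_right above 0.06 rad and contact force between the fingers and long_roller above 1 N and z of long_roller_mid in the frame of sander between 0.08 and 0.14 m), for 0.1 s.
3. the roller is pressed home while still held: both clips have snapped in over its ends (value of joint each of clip_left, clip_right below 0.06 rad and value of joint any of clip_left, clip_right below 0.024 rad and contact force between the fingers and long_roller above 1 N and z of long_roller_mid in the frame of sander between 0.08 and 0.118 m and contact force between long_roller and sander above 8 N), for 0.05 s.
At the end, for the whole second after the job is handed in: The long roller rests in the sander's seats: centre within 3 mm of its origin in x, 2 mm in y, 81 to 118 mm up, axis within 0.04 rad of its y; both clips sprung back (below 0.06 rad, one below 0.024) and gripping (over 8 N); robot clear; short roller, block, cup, pliers moved under 20 mm (x of long_roller_mid in the frame of sander between -0.003 and 0.003 m and y of long_roller_mid in the frame of sander between -0.002 and 0.002 m and z of long_roller_mid in the frame of sander between 0.081 and 0.118 m and value of joint each of clip_left, clip_right below 0.06 rad and value of joint any of clip_left, clip_right below 0.024 rad and contact force between long_roller and sander above 8 N and angle between the y axis of long_roller_mid and the y axis of sander, either way round below 0.04 rad and linear speed of long_roller below 0.02 m/s and distance of each of short_roller_mid, bench_block_mid, cup_mid, pliers_mid from where it was at the start of the episode below 0.02 m); the robot touches nothing.
It fails at once if the roller is forced: contact forces of seats and clips on it add up to more than 60 N (about 35 N of push down) (contact force between long_roller and sander above 60 N).
It fails at once if the sander is pushed by the robot itself with more than 20 N (contact force between any of the fingers, the arm and sander above 20 N).
It fails at once if the short roller, block, cup or pliers are moved by more than 20 mm (distance of any of short_roller_mid, bench_block_mid, cup_mid, pliers_mid from where it was at the start of the episode above 0.02 m).
It also fails if it takes over 54 s, if anything falls off the work surface, if the arm or the gripper's body presses on something with over 40 N, if the wrist force passes 120 N, or if a joint passes its speed limit or range.

### The arm

A 6-joint arm with a two-finger parallel gripper is mounted at the origin on the work surface. World frame = base frame: x ahead of the robot, y to its left, z up, the work surface at z = 0. Lengths are in mm, angles in rad, forces in N, time in s.
With the tool pointing down it reaches from about 300 to 775 mm from the base axis. Payload 14.6 kg.
Tool frame: the origin (TCP) lies on the mounting face of the last link; the fingertips stand 173 mm ahead of it and the grasp point (between the pads) lies 155 mm ahead of it (ctrl.nose_length is the distance from the TCP to the fingertips, in mm); z points along the fingers, x is the direction in which the jaws open and shut, and the axes are right-handed (so a half turn about z gives the same grasp; the last joint's range is limited). The gripper opens to 85 mm and grips with 20 to 120 N. Pads are 22 mm wide; open, the fingers measure 114 mm over their backs; the gripper's body (76 mm by 85 mm) begins 54 mm behind the grasp point. The pads swing forward as they close: fully open they stand 13 mm farther back than shut.
Start: joints at [-1.304, 0.3, 1.521, -0, 1.321, -0.067], TCP at [180.193, -519.636, 404.681] pointing down, gripper open.
Joint ranges: [-3.03, 3.03], [-0.79, 2.21], [0.23, 2.52], [-1.04, 4.18], [0, 3.07], [-2.55, 2.55]. Speed limits (rad/s): [2.22, 2.22, 2.57, 3.14, 3.14, 3.14].

### API

Orientations are given as a rotation vector (axis times angle).
In Python, from station import ctrl gives the robot as it stands.
- The arm moves only by the tool play_rows, never from a script. Its argument "moves" is a list of rows, each an object with "rot": the turn, a rotation vector about the tool's x, y, z in rad, a list of three; "translation": the shift along the tool's x, y, z in m, a list of three; "jaw": the closure, from 0 (fully open) to 1 (shut). A call has exactly 8 rows; each row shifts and turns the commanded pose from where the row before left it, along the tool's axes as they then stand; what a row does not reach is not made up. A row lasts 1/10 s, in which the tool goes at most 50 mm and 8.59 degrees, less where a joint would pass 70% of its speed; a pose out of reach is approached as far as the arm can. A call with a gripper value outside its range is refused whole. The fingers move at their own pace and stop on an object; "force" is the grip in N (left out, the last holds). Time passes only in rows, so rows that do not move let the fingers close, or fill a call up. It gives the time, the measured TCP pose, the force and the opening at its end, in the units of the state.
- ctrl.get_state(): the state, without advancing time (a new reading comes with each control period).
- ctrl.grab_frame(name): name is "side" or "top"; returns a dict with "image" (384x512x3 uint8, red, green, blue), "intrinsics" (3x3 intrinsics, pixels), "dist_coeffs" ([k1, k2, p1, p2, k3] as OpenCV has them; the pictures are not rectified), "T" (4x4, takes a point from camera to world coordinates). Camera axes: x right, y down, z forward; pixel columns grow to the right and rows downward; lengths in mm; the calibration is good to about 2 mm. A picture is of the moment at which its call begins. There is no depth.
- ctrl.close_job(): hands the job in, once; it reports no verdict.
The state is a dict: "time": time; "qpos": joint angles; "dq": joint speeds; "tau": joint torques, N m; "position": TCP position; "orientation": TCP orientation; "wrist_force": force on the tool from outside, world axes, zero at the start; "ft_torque": the same for the moment, N m; "grip_width": opening from 0.0 (shut) to 1.0 (fully open).
Only numpy, scipy, OpenCV 4.12 (cv2) and the standard library are available. Lean on these libraries where they do the work, as an engineer would, in place of code of your own. Each camera call takes 0.05 s, during which the arm holds its last target. There are 200 camera calls.

## Working session

There is one attempt and no reset: what is moved stays moved. The work goes in short steps, Python scripts to look and compute and a tool call to move; the robot and the scene stay as the last step left them, time stands still between calls to the robot, and variables do not carry over. Pictures are saved under pics/ and viewed, about 8 in all and at most 12, crops included, and the job is handed in when it is done.

Besides the shell and the picture viewer there is one more tool, called after "Call:" by a JSON object that holds its "name" and its "arguments", one argument or row to a line. play_rows: Moves the arm, as the interface text tells. Its arguments: {"type":"object","properties":{"moves":{"type":"array"},"force":{"type":"number"}},"required":["moves"]}

```bash
mkdir -p pics
cat > h.py <<'E'
from station import ctrl
import numpy as np, cv2
def grab(n,f):
    d=ctrl.grab_frame(n); cv2.imwrite(f'pics/{f}.png',d['image'][:,:,::-1]); np.savez(f'pics/{f}.npz',**d); return d
def load(f): return dict(np.load(f'pics/{f}.npz'))
def ray(d,uv):
    p=cv2.undistortPoints(np.array(uv,float).reshape(-1,1,2),d['intrinsics'],d['dist_coeffs']).reshape(-1,2)
    r=np.c_[p,np.ones(len(p))]@d['T'][:3,:3].T
    return d['T'][:3,3],r
def onz(d,uv,z):
    o,r=ray(d,uv); return o+r*((z-o[2])/r[:,2])[:,None]
def proj(d,P):
    T=np.linalg.inv(d['T']); rv=cv2.Rodrigues(T[:3,:3])[0]
    return cv2.projectPoints(np.array(P,float).reshape(-1,1,3),rv,T[:3,3],d['intrinsics'],d['dist_coeffs'])[0].reshape(-1,2)
E
python3 - <<'E'
from h import *
for n in('top','side'):
    d=grab(n,n+'0'); print(n,d['T'].round(2).tolist(),d['intrinsics'].round(1).tolist(),d['dist_coeffs'])
a=load('top0')['image'];b=load('side0')['image']
cv2.imwrite('pics/t0.png',cv2.resize(a,(800,600),interpolation=2)[:,:,::-1]);cv2.imwrite('pics/s0.png',cv2.resize(b,(800,600),interpolation=2)[:,:,::-1])
print(ctrl.get_state())
E
```

```text
top [[0.01, -1.0, 0.08, 541.91], [-1.0, -0.01, -0.0, 62.82], [0.01, -0.08, -1.0, 978.01], [0.0, 0.0, 0.0, 1.0]] [[382.9, 0.0, 248.5], [0.0, 382.9, 190.2], [0.0, 0.0, 1.0]] [-0.04363653  0.          0.          0.          0.        ]
side [[0.95, -0.23, 0.2, 386.05], [-0.3, -0.69, 0.65, -645.79], [-0.01, -0.68, -0.73, 900.88], [0.0, 0.0, 0.0, 1.0]] [[470.3, 0.0, 251.4], [0.0, 470.3, 196.7], [0.0, 0.0, 1.0]] [0.00982261 0.         0.         0.         0.        ]
{'time': 0.1, 'qpos': array([-1.30362911e+00,  3.00460399e-01,  1.52151866e+00,  1.07230308e-06,
        1.32069122e+00, -6.65879009e-02]), 'dq': array([-0.00057919, -0.00128666, -0.00242763,  0.00187159, -0.001656  ,
        0.00114017]), 'tau': array([ 8.28853335e-04, -5.44382429e+01, -3.62373090e+01, -2.23699988e-05,
        3.06751637e-03, -1.26638395e-05]), 'position': array([ 180.174536  , -519.62965264,  404.15348592]), 'orientation': array([-2.55901557e+00,  1.82119551e+00,  1.30945017e-03]), 'wrist_force': array([ 1.64616823e-01, -4.00513545e-01, -4.42202358e-05]), 'ft_torque': array([-0.05848543,  0.01810593, -0.00303241]), 'grip_width': 1.0025794111737272}
```

View pics/t0.png

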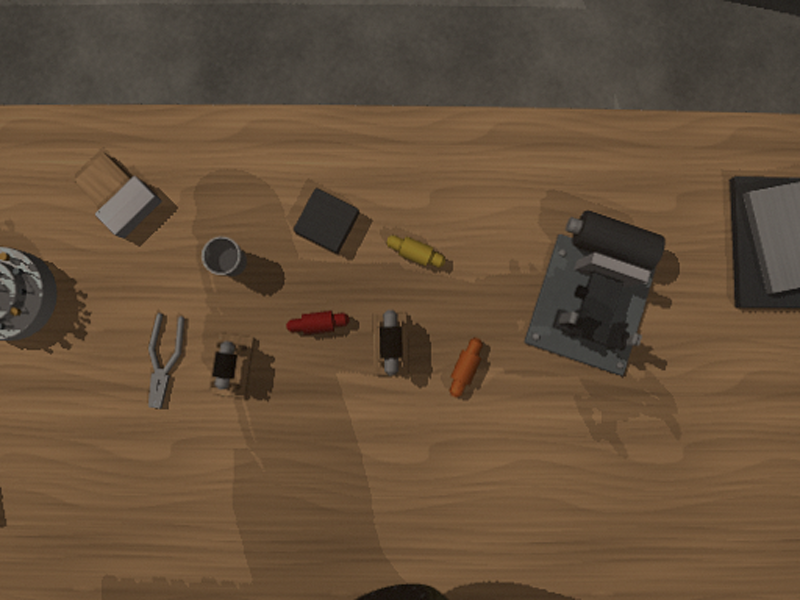

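View pics/s0.png

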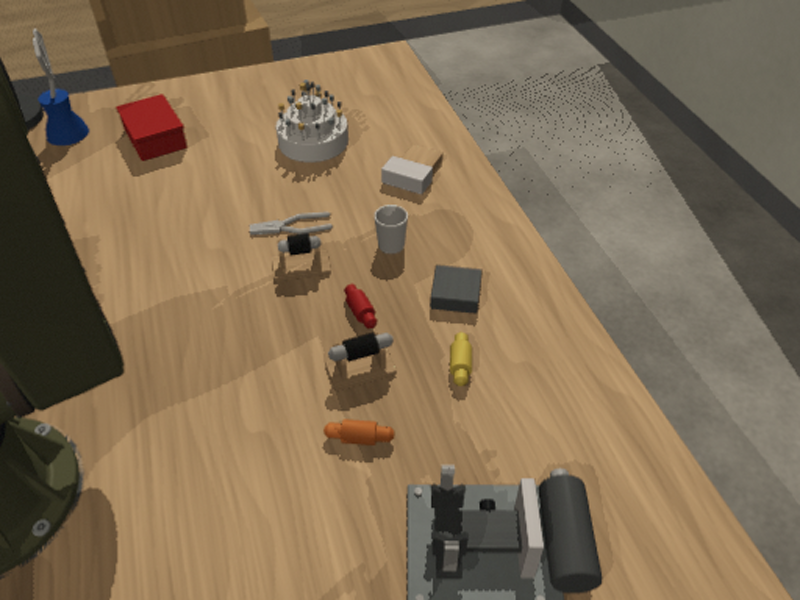

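The long and short black rollers are at top-view pixels (391,342) and (224,366) in the 800x600 picture. The look-alikes are red (318,322), orange (466,368) and yellow (415,252). The one at (391,342) fits: black drum and the longer body, lying in a rest. The sander is at about (595,300), with its motor at the top right. I'll confirm in an enlarged crop.

Run:
```python
from h import *
a=load('top0')['image'];b=load('side0')['image']
c1=cv2.resize(a[185:260,130:270],(560,300),interpolation=2); c2=cv2.resize(a[130:250,325:440],(460,480),interpolation=2)
c3=cv2.resize(b[285:384,250:400],(450,297),interpolation=2)
W=np.zeros((600,800,3),np.uint8); W[:240,:448]=cv2.resize(c1,(448,240)); W[:480,-350:]=cv2.resize(c2,(350,480))[:, :]; W[260:557,:450]=c3
cv2.imwrite('pics/crop1.png',W[:,:,::-1])
g=a.astype(int)
hsv=cv2.cvtColor(a,cv2.COLOR_RGB2HSV)
# low saturation = metal/rubber
d=load('top0')
for nm,(x0,x1,y0,y1) in dict(short=(132,165,212,258),long=(238,265,192,246)).items():
    s=hsv[y0:y1,x0:x1]; m=((s[...,1]<70)|(s[...,2]<32)).astype(np.uint8)
    n,l,st,ce=cv2.connectedComponentsWithStats(m); k=1+st[1:,4].argmax()
    ys,xs=np.where(l==k); r=cv2.minAreaRect(np.c_[xs+x0,ys+y0].astype(np.float32)); print(nm,r,st[k])
    bx=onz(d,cv2.boxPoints(r),55); print(bx.round(1).tolist(), bx.mean(0).round(1))
```

```text
short ((143.42999267578125, 233.489990234375), (13.152186393737793, 29.698486328125), 8.130102157592773) [  4   7  15  30 320]
[[477.7, 329.8, 55.0], [548.1, 321.7, 55.0], [544.0, 290.1, 55.0], [473.7, 298.3, 55.0]] [510.9 310.   55. ]
long ((249.5, 219.0), (40.0, 13.0), 90.0) [  5   7  14  41 423]
[[595.9, 71.5, 55.0], [596.2, 40.1, 55.0], [500.2, 39.5, 55.0], [499.9, 70.6, 55.0]] [548.   55.5  55. ]
```

View pics/crop1.png

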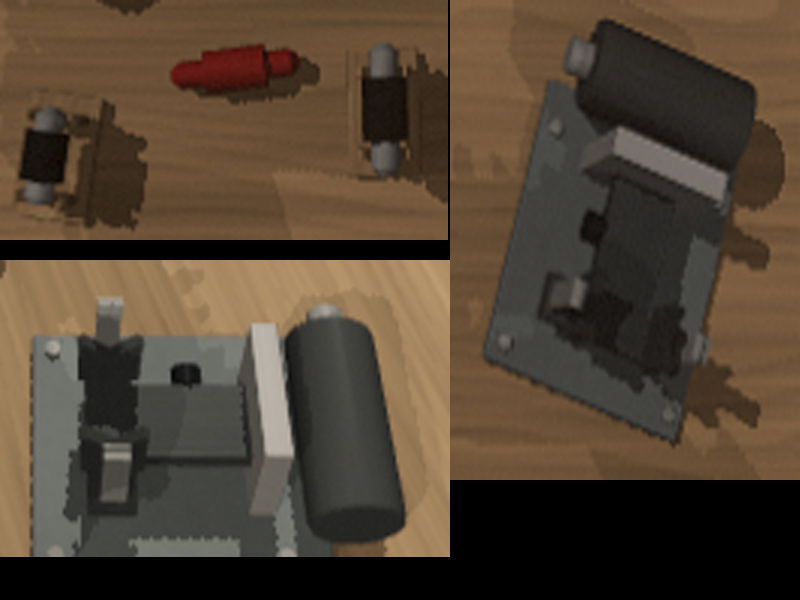

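The crop shows the part meant at top-view full-size pixel (249.5,219): black drum, about 99 mm over all, in its rest. The short one is at (143,233). Both sander clips and three base-plate corners are visible. Next I'll fit the sander.

Run:
```python
from h import *
d=load('top0'); a=d['image']; hsv=cv2.cvtColor(a,cv2.COLOR_RGB2HSV)
m=((hsv[...,1]<80)).astype(np.uint8); 
n,l=cv2.connectedComponents(m); k=l[215,345]; m=(l==k)
def edge(p,q,N):
    # walk along p->q (px), find mask transition along normal
    p,q=np.array(p,float),np.array(q,float); t=(q-p)/np.linalg.norm(q-p); nn=np.array([-t[1],t[0]])*N
    g=a.astype(np.float32); sat=hsv[...,1].astype(np.float32); out=[]
    for s in np.linspace(.1,.9,40):
        c=p+s*(q-p); ts=np.linspace(-5,5,81); P=c+ts[:,None]*nn
        v=cv2.remap(sat,P[:,:1].astype(np.float32),P[:,1:].astype(np.float32),1).ravel()
        v=cv2.GaussianBlur(v[:,None],(1,9),0).ravel()
        lo,hi=np.median(v[:20]),np.median(v[-20:]); 
        i=np.where((v[:-1]<(lo+hi)/2)&(v[1:]>=(lo+hi)/2))[0]
        if len(i) and hi-lo>40: out.append(c+ts[i[np.abs(i-40).argmin()]]*nn)
    return np.array(out,np.float32)
FL,FR,RL=(336.2,218.8),(399.3,240.1),(357.5,150.1)
res={}
for nm,p,q,N in(('left',FL,RL,-1),('front',FL,FR,1)):
    e=edge(p,q,N); w=onz(d,e,12)[:,:2].astype(np.float32)
    f=cv2.fitLine(w,cv2.DIST_HUBER,0,.01,.01).ravel(); n_=np.array([-f[1],f[0]]); r=(w-f[2:])@n_
    print(nm,len(e),f.round(3),np.degrees(np.arctan2(f[1],f[0])).round(2),'rms',r.std().round(2)); res[nm]=f
# corner intersect
L,F=res['left'],res['front']; s=np.linalg.solve(np.c_[L[:2],-F[:2]],F[2:]-L[2:]); C=L[2:]+s[0]*L[:2]; print('cornerFL',C)
print('clicked',onz(d,[FL,FR,RL],12).round(1).tolist())
x=L[:2]*np.sign(L[0]); yv=F[:2]*np.sign(F[1]); ax=x+np.array([yv[1],-yv[0]]); ax/=np.linalg.norm(ax); ay=np.array([-ax[1],ax[0]])
O=C+50*ax-85*ay; print('origin',O,'yaw x deg',np.degrees(np.arctan2(ax[1],ax[0])))
S=load('side0'); 
clt=[(363.9,202.8),(405,216.5)]; cls=[(286.3,298.3),(288,350)]
for u,v in zip(clt,cls):
    o1,r1=ray(d,[u]);o2,r2=ray(S,[v]); A=np.c_[r1[0],-r2[0]]; t=np.linalg.lstsq(A,o2-o1,rcond=None)[0]; P,Q=o1+t[0]*r1[0],o2+t[1]*r2[0]; print('clip',P.round(1),Q.round(1))
    w=(P+Q)/2; print(' in sander',((w[:2]-O)@np.c_[ax,ay]).round(1))
# roller fine: PCA
b=hsv[185:255,236:264]; mm=((b[...,1]<70)|(b[...,2]<32)); nn,ll,st,ce=cv2.connectedComponentsWithStats(mm.astype(np.uint8));k=1+st[1:,4].argmax()
ys,xs=np.where(ll==k); pts=np.c_[xs+236,ys+185].astype(np.float32); w=onz(d,pts,55)[:,:2].astype(np.float32); f=cv2.fitLine(w,cv2.DIST_L2,0,.01,.01).ravel(); print('roller',f, st[k])
# hub silhouettes in side view
st=ctrl.get_state(); print(cv2.Rodrigues(st['orientation'])[0].round(3).tolist())
```

```text
left 40 [ 9.49000e-01 -3.15000e-01  6.38533e+02 -1.89805e+02] -18.34 rms 0.28
front 40 [ 3.16000e-01  9.49000e-01  5.23398e+02 -2.41112e+02] 71.6 rms 0.27
cornerFL [ 550.2043  -160.52255]
clicked [[550.3, -163.8, 12.0], [497.5, -324.2, 12.0], [726.6, -220.8, 12.0]]
origin [ 570.869   -256.94852] yaw x deg -18.369617
clip [ 586.7 -207.1  102.4] [ 587.6 -207.3  102.6]
 in sander [-0.2 52.3]
clip [ 555.9 -304.5   97.5] [ 554.7 -304.2   97.3]
 in sander [  0.1 -49.9]
roller [9.9945754e-01 3.2932810e-02 5.4826471e+02 5.4768246e+01] [  7  14  14  41 423]
[[0.328, -0.945, -0.0], [-0.945, -0.328, 0.001], [-0.001, -0.0, -1.0]]
```

Call:
{"name": "play_rows", "arguments": {
  "moves": [
    {"rot":[0,0,0],"translation":[-0.03,-0.038,0.006],"jaw":0},
    {"rot":[0,0,0],"translation":[-0.03,-0.038,0.006],"jaw":0},
    {"rot":[0,0,0],"translation":[-0.03,-0.038,0.006],"jaw":0},
    {"rot":[0,0,0],"translation":[-0.03,-0.038,0.006],"jaw":0},
    {"rot":[0,0,0],"translation":[-0.03,-0.038,0.006],"jaw":0},
    {"rot":[0,0,0],"translation":[-0.03,-0.038,0.006],"jaw":0},
    {"rot":[0,0,0],"translation":[-0.03,-0.038,0.006],"jaw":0},
    {"rot":[0,0,0],"translation":[-0.03,-0.038,0.006],"jaw":0}
  ],
  "force": 40
}}

```text
time: 0.9
position: [389.3, -191.4, 356.5]
orientation: [2.559, -1.822, 0.0]
wrist_force: [1.1, -1.3, 0.6]
grip_width: 1.001
```

Call:
{"name": "play_rows", "arguments": {
  "moves": [
    {"rot":[0,0,0],"translation":[-0.03,-0.038,0.006],"jaw":0},
    {"rot":[0,0,0],"translation":[-0.03,-0.038,0.006],"jaw":0},
    {"rot":[0,0,0],"translation":[-0.03,-0.038,0.006],"jaw":0},
    {"rot":[0,0,0],"translation":[-0.03,-0.038,0.006],"jaw":0},
    {"rot":[0,0,0],"translation":[-0.03,-0.038,0.006],"jaw":0},
    {"rot":[0,0,0],"translation":[-0.03,-0.038,0.006],"jaw":0},
    {"rot":[0,0,0.149],"translation":[0,0,0],"jaw":0},
    {"rot":[0,0,0.149],"translation":[0,0,0],"jaw":0}
  ]
}}

```text
time: 1.7
position: [545.5, 52.8, 319.7]
orientation: [2.256, -2.184, -0.002]
wrist_force: [0.2, -0.5, -1.4]
grip_width: 0.996
```

```bash
cat > go.py <<'E'
from h import *
import sys
# target grasp point xyz (world mm), tool-x angle deg -> needed tool-frame shift of TCP (mm) and turn
def need(x,y,z,ang):
    s=ctrl.get_state(); R=cv2.Rodrigues(s['orientation'])[0]; d=np.array([x,y,z+155])-s['position']
    a=np.degrees(np.arctan2(R[1,0],R[0,0])); t=(a-ang+90)%180-90
    print('t',round(s['time'],2),'pos',s['position'].round(1),'tilt',R[2].round(4),'ang',round(a,2),'shift tool',(R.T@d).round(1),'turn rad',round(np.radians(t),3),'F',s['wrist_force'].round(2),'T',s['ft_torque'].round(2),'grip',round(s['grip_width'],3))
if __name__=='__main__': need(*map(float,sys.argv[1:5]))
E
python3 go.py 548 55 55 -88.5
```

```text
t 1.7 pos [545.5  52.8 319.7] tilt [ 0.      0.0017 -1.    ] ang -88.15 shift tool [ -2.1  -2.8 109.7] turn rad 0.006 F [ 0.17 -0.49 -1.37] T [-0.02  0.01 -0.01] grip 0.996
```

Call:
{"name": "play_rows", "arguments": {
  "moves": [
    {"rot":[0,0,0.006],"translation":[-0.002,-0.003,0.02],"jaw":0},
    {"rot":[0,0,0],"translation":[0,0,0.02],"jaw":0},
    {"rot":[0,0,0],"translation":[0,0,0.02],"jaw":0},
    {"rot":[0,0,0],"translation":[0,0,0.02],"jaw":0},
    {"rot":[0,0,0],"translation":[0,0,0.015],"jaw":0},
    {"rot":[0,0,0],"translation":[0,0,0.01],"jaw":0},
    {"rot":[0,0,0],"translation":[0,0,0.006],"jaw":0},
    {"rot":[0,0,0],"translation":[0,0,0.001],"jaw":0}
  ]
}}

```text
time: 2.5
position: [548.2, 53.6, 208.4]
orientation: [2.254, -2.188, -0.0]
wrist_force: [-0.3, 0.3, 0.3]
grip_width: 0.998
```

```bash
python3 go.py 548 55 55 -88.5
```

```text
t 2.5 pos [548.2  53.6 208.4] tilt [-0.e+00  4.e-04 -1.e+00] ang -88.29 shift tool [-1.4  0.1 -1.6] turn rad 0.004 F [-0.3   0.29  0.32] T [-0.    0.05  0.04] grip 0.998
```

Call:
{"name": "play_rows", "arguments": {
  "moves": [
    {"rot":[0,0,0],"translation":[0,0,0],"jaw":0.3},
    {"rot":[0,0,0],"translation":[0,0,0],"jaw":0.4},
    {"rot":[0,0,0],"translation":[0,0,0],"jaw":0.5},
    {"rot":[0,0,0],"translation":[0,0,0],"jaw":0.55},
    {"rot":[0,0,0],"translation":[0,0,0],"jaw":0.6},
    {"rot":[0,0,0],"translation":[0,0,0],"jaw":0.7},
    {"rot":[0,0,0],"translation":[0,0,0],"jaw":0.8},
    {"rot":[0,0,0],"translation":[0,0,0],"jaw":1}
  ],
  "force": 50
}}

```text
time: 3.3
position: [548.3, 53.0, 209.2]
orientation: [2.254, -2.188, 0.002]
wrist_force: [-2.0, -6.6, 4.4]
grip_width: 0.386
```

```bash
python3 go.py 548 55 55 -88.5
```

```text
t 3.3 pos [548.3  53.  209.2] tilt [ 1.e-03 -5.e-04 -1.e+00] ang -88.3 shift tool [-2.   0.2 -0.8] turn rad 0.003 F [-2.05 -6.64  4.38] T [-1.06  0.22  0.01] grip 0.386
```

Call:
{"name": "play_rows", "arguments": {
  "moves": [
    {"rot":[0,0,0],"translation":[0,0,-0.005],"jaw":1},
    {"rot":[0,0,0],"translation":[0,0,-0.01],"jaw":1},
    {"rot":[0,0,0],"translation":[0,0,-0.02],"jaw":1},
    {"rot":[0,0,0],"translation":[0,0,-0.025],"jaw":1},
    {"rot":[0,0,0],"translation":[0,0,-0.025],"jaw":1},
    {"rot":[0,0,0],"translation":[0,0,-0.015],"jaw":1},
    {"rot":[0,0,0],"translation":[0,0,-0.01],"jaw":1},
    {"rot":[0,0,0],"translation":[0,0,0],"jaw":1}
  ]
}}

```text
time: 4.1
position: [548.2, 53.7, 320.1]
orientation: [-2.253, 2.187, -0.002]
wrist_force: [-0.7, 0.8, -3.1]
grip_width: 0.381
```

Call:
{"name": "play_rows", "arguments": {
  "moves": [
    {"rot":[0,0,-0.08],"translation":[0,0,0],"jaw":1},
    {"rot":[0,0,-0.14],"translation":[0,0,0],"jaw":1},
    {"rot":[0,0,-0.14],"translation":[0,0,0],"jaw":1},
    {"rot":[0,0,-0.14],"translation":[0,0,0],"jaw":1},
    {"rot":[0,0,-0.14],"translation":[0,0,0],"jaw":1},
    {"rot":[0,0,-0.14],"translation":[0,0,0],"jaw":1},
    {"rot":[0,0,-0.14],"translation":[0,0,0],"jaw":1},
    {"rot":[0,0,-0.14],"translation":[0,0,0],"jaw":1}
  ]
}}

```text
time: 4.9
position: [548.0, 53.6, 317.6]
orientation: [3.053, -0.739, -0.003]
wrist_force: [-0.1, 0.2, -1.9]
grip_width: 0.383
```

```bash
python3 go.py 570.9 -256.9 165 -18.4
```

```text
t 4.9 pos [548.   53.6 317.6] tilt [-1.6e-03  8.0e-04 -1.0e+00] ang -27.23 shift tool [162.4 265.7  -2.5] turn rad -0.154 F [-0.11  0.21 -1.91] T [0.01 0.03 0.04] grip 0.383
```

Call:
{"name": "play_rows", "arguments": {
  "moves": [
    {"rot":[0,0,0],"translation":[0.0104,0.0171,0],"jaw":1},
    {"rot":[0,0,0],"translation":[0.0235,0.0384,0],"jaw":1},
    {"rot":[0,0,0],"translation":[0.025,0.041,0],"jaw":1},
    {"rot":[0,0,0],"translation":[0.025,0.041,0],"jaw":1},
    {"rot":[0,0,0],"translation":[0.025,0.041,0],"jaw":1},
    {"rot":[0,0,0],"translation":[0.025,0.041,0],"jaw":1},
    {"rot":[0,0,0],"translation":[0.0209,0.0341,0],"jaw":1},
    {"rot":[0,0,0],"translation":[0.0073,0.012,0],"jaw":1}
  ]
}}

```text
time: 5.7
position: [568.4, -260.4, 317.2]
orientation: [-3.05, 0.753, 0.002]
wrist_force: [0.2, 0.3, -2.2]
grip_width: 0.378
```

Call:
{"name": "play_rows", "arguments": {
  "moves": [
    {"rot":[0,0,-0.077],"translation":[0,0,0],"jaw":1},
    {"rot":[0,0,-0.077],"translation":[0,0,0],"jaw":1},
    {"rot":[0,0,0],"translation":[0,0,0],"jaw":1},
    {"rot":[0,0,0],"translation":[0,0,0],"jaw":1},
    {"rot":[0,0,0],"translation":[0,0,0],"jaw":1},
    {"rot":[0,0,0],"translation":[0,0,0],"jaw":1},
    {"rot":[0,0,0],"translation":[0,0,0],"jaw":1},
    {"rot":[0,0,0],"translation":[0,0,0],"jaw":1}
  ]
}}

```text
time: 6.5
position: [569.0, -256.8, 318.7]
orientation: [-3.1, 0.512, -0.0]
wrist_force: [-0.8, 0.6, -2.7]
grip_width: 0.383
```

```bash
python3 go.py 570.9 -256.9 165 -18.4
python3 - <<'E'
from h import *
a=grab('top','top1')['image'];b=grab('side','side1')['image']
W=np.zeros((600,800,3),np.uint8)
W[:480,:400]=cv2.resize(a[130:250,330:430],(400,480),interpolation=2); W[:,400:]=cv2.resize(b[234:384,250:350],(400,600),interpolation=2)
cv2.imwrite('pics/crop2.png',W[:,:,::-1])
E
```

```text
t 6.5 pos [ 569.  -256.8  318.7] tilt [ 0. -0. -1.] ang -18.75 shift tool [ 1.8 -0.5 -1.3] turn rad -0.006 F [-0.82  0.62 -2.65] T [ 0.02 -0.01 -0.07] grip 0.383
```

View pics/crop2.png

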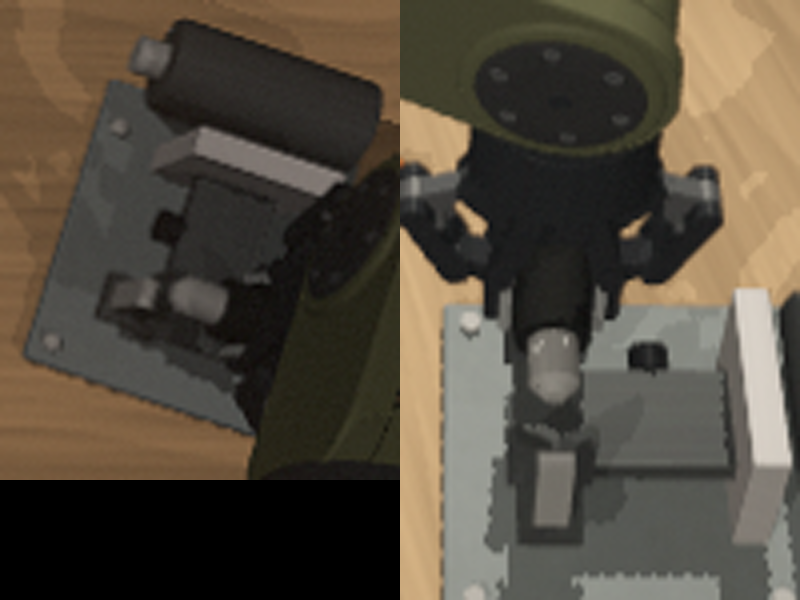

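Run:
```python
from h import *
t,s=load('top1'),load('side1')
A=np.radians(71.35); ay=np.array([np.cos(A),np.sin(A),0]); ax=np.array([ay[1],-ay[0],0]); z=np.array([0,0,1.])
c=np.array([569,-256.8,164.5])
for nm,d,sg,off,sc,xo in(('top +y',t,1,(330,130),(4,4),0),('side -y',s,-1,(250,234),(4,4),400)):
    f=c+sg*50*ay; P=[f,f+5*z,f-5*z,f+5*ax,f-5*ax, f-sg*6*ay+11*z,f-sg*6*ay-11*ax,f-sg*6*ay+11*ax, f+2*ay, f+2*ax]
    p=proj(d,P); print(nm,(((p+.5-off)*sc-.5)+[xo,0]).round(1).tolist())
# measured: bright hub mask
for nm,d,(x0,x1,y0,y1) in(('top',t,(370,389,195,212)),('side',s,(278,300,310,340))):
    g=cv2.cvtColor(d['image'],cv2.COLOR_RGB2GRAY)[y0:y1,x0:x1]; print(nm); print('\n'.join(' '.join('%3d'%v for v in r) for r in g))
```

```text
top +y [[176.7, 290.2], [179.8, 289.7], [173.7, 290.7], [179.5, 281.4], [173.9, 299.0], [194.3, 292.9], [181.1, 313.3], [193.4, 274.5], [173.2, 289.0], [177.8, 286.7]]
side -y [[557.1, 395.3], [557.7, 389.6], [556.5, 400.9], [569.0, 395.4], [545.2, 395.2], [557.8, 369.6], [530.6, 381.9], [582.6, 382.4], [556.9, 390.9], [561.8, 395.3]]
top
 69  51  31  40  45  46  47  46  44  47  46  40  42  39  41  39  40  45  44
 69  49  32  41  46  43  45  47  45  43  47  40  39  40  42  38  40  45  43
 59  41  35  37  36  43  40  45  44  45  42  42  40  40  40  39  37  37  42
 39  34  29  32  34  34  38  50  45  44  47  41  41  40  39  38  40  38  41
 29  30  28  33  35  50  61  70  61  55  51  42  38  38  41  38  32  26  32
 35  33  35  48  65  82  89  88  83  79  67  55  54  45  39  25  15  16  17
 40  34  46  69  92  99  96  95  90  84  82  78  76  64  52  37  23  17  15
 39  32  55  77  94  98  99  94  91  87  85  85  82  77  76  66  48  24  17
 30  33  58  85  97  99  98  95  92  90  89  88  86  85  81  81  65  26  19
 25  30  60  86  97  97  98  91  90  90  91  91  89  87  87  87  71  27  17
[... 2477 characters left out ...]
  54  55  55  54  67  91 118 121 119 117 117 116 109  88  69  55  58  97  97  98  97
 59  54  56  53  54  54  61  87 113 110 111 111 109  86  58  54  54  59  97  98  97  98
 59  54  53  55  52  55  54  59  80  85  93  89  87  55  43  54  52  88  96  97  98  98
 61  54  53  52  54  53  53  53  54  58  66  57  56  42  43  46  55  98  99  98  99  98
 58  52  55  51  53  52  53  55  54  53  49  43  42  44  41  45  53  75  98  99  99  99
 59  54  54  52  54  53  53  53  54  47  43  41  42  44  40  43  45  60  98  98  99  97
 62  54  53  54  53  53  55  51  48  41  44  43  44  43  42  43  40  53  98  91  90  91
 74  53  53  53  54  52  52  50  41  42  43  42  40  42  42  42  41  50  91  88  88  87
```

Run:
```python
from h import *
t,s,t0=load('top1'),load('side1'),load('top0')
g=cv2.cvtColor(s['image'],cv2.COLOR_RGB2GRAY)
O=np.array([570.87,-256.95,0]); A=np.radians(71.63); ay=np.array([np.cos(A),np.sin(A),0]); ax=np.array([ay[1],-ay[0],0])
print('side clip cols 276..300'); 
for r in range(346,368,3): print(r,' '.join('%3d'%v for v in g[r,276:300]))
print(proj(s,[O-57*ay+[0,0,h] for h in(100,90,80,70,60)]).round(1).tolist())
print(proj(s,[O-57*ay+3*ax+[0,0,h] for h in(100,60)]).round(1).tolist())
g=cv2.cvtColor(t0['image'],cv2.COLOR_RGB2GRAY); print('top +y clip rows 196..212, cols 353..374')
for r in range(194,214): print(r,' '.join('%3d'%v for v in g[r,353:374]))
print(proj(t0,[O+y*ay+[0,0,h] for y in(50,53,57) for h in(100,)]).round(1).tolist(), proj(t0,[O+53*ay+3*ax+[0,0,100]]).round(1))
```

```text
side clip cols 276..300
346 115  48  49  52  53  50  50  51  59  66  63  61  73  70  66  63  68  59  42  42  40  42  48  72
349  78  48  51  53  52  51  50  55  84 121 122 121 121 122 122 120 120 100  41  42  40  42  53  88
352  76  50  52  54  56  51  52  52  80 113 112 111 111 111 110 112 112  95  41  41  41  43  40  39
355  85  73  72  49  52  49  51  58  97 112 111 110 110 111 110 112 111  65  41  44  57  57  69  71
358  93  93  89  56  54  54  51  62 110 112 111 111 110 110 111 113 110  41  44  57  71  72  72  69
361  93  92  90  54  52  53  55  72 111 111 110 110 111 112 111 111  95  41  50  55  72  72  72  71
364  92  92  90  62  52  53  56  84 112 112 110 110 111 111 113 110  66  52  53  58  72  83  82  70
367  91  91  91  63  51  51  50  49  49  47  52  54  52  53  55  54  53  53  53  59  90  89  89  89
[[288.5, 353.1], [288.2, 355.6], [288.0, 358.0], [287.7, 360.4], [287.5, 362.7]]
[[290.2, 353.1], [289.1, 362.8]]
top +y clip rows 196..212, cols 353..374
194  65  64  64  64  65  64  66  65  65  63  65  64  65  64  63  64  65  66  56  36  33
195  63  66  64  62  65  65  65  
[... 1003 characters left out ...]
 22  21  24  20  23
207  57  36  34  41  45  36  28  28  27  20  23  18  17  32  39  33  23  22  19  24  27
208  54  31  39  42  40  37  29  31  29  28  27  22  17  19  15  21  20  22  24  24  23
209  56  40  42  34  31  37  39  40  42  38  28  20  24  24  26  24  22  26  24  24  27
210  67  60  57  45  39  40  33  34  38  39  35  30  25  26  35  33  27  26  23  29  21
211  68  68  69  67  62  55  38  26  32  32  35  36  31  33  30  33  32  31  34  28  25
212  66  69  68  68  70  70  57  35  27  32  33  33  32  35  31  31  32  32  32  29  26
213  67  68  66  68  68  70  55  35  38  35  33  28  30  26  27  29  33  30  34  29  28
[[364.6, 202.9], [363.4, 202.5], [361.7, 201.9]] [[363.8 201.2]]
```

Call:
{"name": "play_rows", "arguments": {
  "moves": [
    {"rot":[0,0,0],"translation":[0.0015,0,0.002],"jaw":1},
    {"rot":[0,0,0],"translation":[0.002,0,0.005],"jaw":1},
    {"rot":[0,0,0],"translation":[0,0,0.005],"jaw":1},
    {"rot":[0,0,0],"translation":[0,0,0.005],"jaw":1},
    {"rot":[0,0,0],"translation":[0,0,0.005],"jaw":1},
    {"rot":[0,0,0],"translation":[0,0,0.003],"jaw":1},
    {"rot":[0,0,0],"translation":[0,0,0],"jaw":1},
    {"rot":[0,0,0],"translation":[0,0,0],"jaw":1}
  ],
  "force": 80
}}

```text
time: 7.4
position: [572.3, -258.0, 293.8]
orientation: [3.1, -0.511, 0.0]
wrist_force: [-0.6, -0.2, -1.4]
grip_width: 0.371
```

```bash
python3 go.py 572.5 -258 130 -18.4
```

```text
t 7.4 pos [ 572.3 -258.   293.8] tilt [ 1.e-04  0.e+00 -1.e+00] ang -18.74 shift tool [ 0.2 -0.1  8.8] turn rad -0.006 F [-0.57 -0.22 -1.43] T [-0.02 -0.02 -0.02] grip 0.371
```

Call:
{"name": "play_rows", "arguments": {
  "moves": [
    {"rot":[0,0,0],"translation":[0,0,0.002],"jaw":1},
    {"rot":[0,0,0],"translation":[0,0,0.002],"jaw":1},
    {"rot":[0,0,0],"translation":[0,0,0.002],"jaw":1},
    {"rot":[0,0,0],"translation":[0,0,0.002],"jaw":1},
    {"rot":[0,0,0],"translation":[0,0,0.002],"jaw":1},
    {"rot":[0,0,0],"translation":[0,0,0.002],"jaw":1},
    {"rot":[0,0,0],"translation":[0,0,0.001],"jaw":1},
    {"rot":[0,0,0],"translation":[0,0,0],"jaw":1}
  ]
}}

```text
time: 8.2
position: [572.3, -258.0, 280.5]
orientation: [-3.1, 0.511, 0.0]
wrist_force: [-0.3, 0.1, -2.4]
grip_width: 0.376
```

```bash
python3 go.py 572.5 -258 110 -18.4
python3 - <<'E'
from h import *
a=grab('top','top2')['image'];b=grab('side','side2')['image']
W=np.zeros((600,800,3),np.uint8)
W[:480,:400]=cv2.resize(a[165:245,335:402],(400,480),interpolation=2); W[:,400:]=cv2.resize(b[270:370,255:322],(400,600),interpolation=2)
cv2.imwrite('pics/crop3.png',W[:,:,::-1])
E
```

```text
t 8.2 pos [ 572.3 -258.   280.5] tilt [-2.e-04 -0.e+00 -1.e+00] ang -18.73 shift tool [ 0.2 -0.1 15.5] turn rad -0.006 F [-0.3   0.1  -2.38] T [ 0.   -0.02  0.05] grip 0.376
```

View pics/crop3.png

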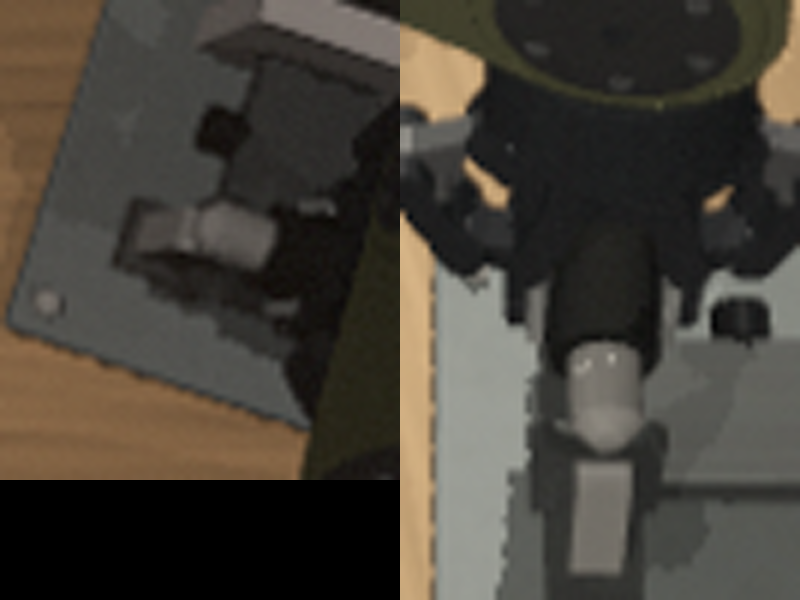

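The crop shows the roller end lined up over the -y clip in the side view (tip at about column 605, clip at about 603). In the top view it meets the +y clip at (195,228). I'll keep lowering and watch the force.

Call:
{"name": "play_rows", "arguments": {
  "moves": [
    {"rot":[0,0,0],"translation":[0,0,0.001],"jaw":1},
    {"rot":[0,0,0],"translation":[0,0,0.001],"jaw":1},
    {"rot":[0,0,0],"translation":[0,0,0.001],"jaw":1},
    {"rot":[0,0,0],"translation":[0,0,0.001],"jaw":1},
    {"rot":[0,0,0],"translation":[0,0,0.001],"jaw":1},
    {"rot":[0,0,0],"translation":[0,0,0.001],"jaw":1},
    {"rot":[0,0,0],"translation":[0,0,0.001],"jaw":1},
    {"rot":[0,0,0],"translation":[0,0,0.001],"jaw":1}
  ]
}}

```text
time: 9.1
position: [572.4, -258.2, 273.2]
orientation: [3.099, -0.512, 0.002]
wrist_force: [-1.6, -2.5, 5.3]
grip_width: 0.373
```

Call:
{"name": "play_rows", "arguments": {
  "moves": [
    {"rot":[0,0,0],"translation":[0,0,0.001],"jaw":1},
    {"rot":[0,0,0],"translation":[0,0,0.001],"jaw":1},
    {"rot":[0,0,0],"translation":[0,0,0.001],"jaw":1},
    {"rot":[0,0,0],"translation":[0,0,0.001],"jaw":1},
    {"rot":[0,0,0],"translation":[0,0,0.001],"jaw":1},
    {"rot":[0,0,0],"translation":[0,0,0],"jaw":1},
    {"rot":[0,0,0],"translation":[0,0,0],"jaw":1},
    {"rot":[0,0,0],"translation":[0,0,0],"jaw":1}
  ]
}}

```text
time: 9.9
position: [572.6, -258.1, 269.1]
orientation: [3.099, -0.511, 0.005]
wrist_force: [0.8, -2.2, 9.5]
grip_width: 0.378
```

```bash
python3 go.py 572.5 -258 100 -18.4
```

```text
t 9.9 pos [ 572.6 -258.1  269.1] tilt [ 3.e-03  4.e-04 -1.e+00] ang -18.73 shift tool [-0.2 -0.1 14.1] turn rad -0.006 F [ 0.84 -2.24  9.49] T [-0.15 -0.02  0.01] grip 0.378
```

Call:
{"name": "play_rows", "arguments": {
  "moves": [
    {"rot":[0,0,0],"translation":[0,0.0005,0.001],"jaw":1},
    {"rot":[0,0,0],"translation":[0,0,0.001],"jaw":1},
    {"rot":[0,0,0],"translation":[0,0,0.001],"jaw":1},
    {"rot":[0,0,0],"translation":[0,0,0.001],"jaw":1},
    {"rot":[0,0,0],"translation":[0,0,0],"jaw":1},
    {"rot":[0,0,0],"translation":[0,0,0],"jaw":1},
    {"rot":[0,0,0],"translation":[0,0,0],"jaw":1},
    {"rot":[0,0,0],"translation":[0,0,0],"jaw":1}
  ]
}}

```text
time: 10.7
position: [572.0, -258.4, 263.3]
orientation: [-3.099, 0.511, 0.001]
wrist_force: [-0.5, -1.0, -4.6]
grip_width: 0.375
```

```bash
python3 go.py 572.5 -258 100 -18.4
```

```text
t 10.7 pos [ 572.  -258.4  263.3] tilt [-9.e-04 -1.e-04 -1.e+00] ang -18.73 shift tool [ 0.3 -0.5  8.3] turn rad -0.006 F [-0.5  -1.04 -4.64] T [-0.23  0.01 -0.07] grip 0.375
```

Call:
{"name": "play_rows", "arguments": {
  "moves": [
    {"rot":[0,0,0],"translation":[0,0,0.001],"jaw":1},
    {"rot":[0,0,0],"translation":[0,0,0.001],"jaw":1},
    {"rot":[0,0,0],"translation":[0,0,0.001],"jaw":1},
    {"rot":[0,0,0],"translation":[0,0,0.001],"jaw":1},
    {"rot":[0,0,0],"translation":[0,0,0],"jaw":1},
    {"rot":[0,0,0],"translation":[0,0,0],"jaw":1},
    {"rot":[0,0,0],"translation":[0,0,0],"jaw":1},
    {"rot":[0,0,0],"translation":[0,0,0],"jaw":1}
  ]
}}

```text
time: 11.5
position: [572.1, -258.5, 259.6]
orientation: [-3.1, 0.511, 0.0]
wrist_force: [0.9, -2.7, -2.8]
grip_width: 0.371
```

```bash
python3 go.py 572.5 -258 100 -18.4
```

```text
t 11.5 pos [ 572.1 -258.5  259.6] tilt [-1.e-04  0.e+00 -1.e+00] ang -18.73 shift tool [ 0.2 -0.6  4.6] turn rad -0.006 F [ 0.9  -2.71 -2.78] T [-0.34 -0.21  0.01] grip 0.371
```

Call:
{"name": "play_rows", "arguments": {
  "moves": [
    {"rot":[0,0,0],"translation":[0,0.0003,0.001],"jaw":1},
    {"rot":[0,0,0],"translation":[0,0,0.001],"jaw":1},
    {"rot":[0,0,0],"translation":[0,0,0.001],"jaw":1},
    {"rot":[0,0,0],"translation":[0,0,0],"jaw":1},
    {"rot":[0,0,0],"translation":[0,0,0],"jaw":1},
    {"rot":[0,0,0],"translation":[0,0,0],"jaw":1},
    {"rot":[0,0,0],"translation":[0,0,0],"jaw":1},
    {"rot":[0,0,0],"translation":[0,0,0],"jaw":1}
  ]
}}

```text
time: 12.3
position: [571.9, -258.7, 256.2]
orientation: [-3.099, 0.511, 0.002]
wrist_force: [-0.6, -1.3, -11.5]
grip_width: 0.372
```

```bash
python3 go.py 572.5 -258 100 -18.4
```

```text
t 12.3 pos [ 571.9 -258.7  256.2] tilt [-1.1e-03 -1.0e-04 -1.0e+00] ang -18.73 shift tool [ 0.4 -0.9  1.2] turn rad -0.006 F [ -0.59  -1.29 -11.47] T [-0.25  0.13  0.01] grip 0.372
```

Call:
{"name": "play_rows", "arguments": {
  "moves": [
    {"rot":[0,0,0],"translation":[0,0,0.001],"jaw":1},
    {"rot":[0,0,0],"translation":[0,0,0.001],"jaw":1},
    {"rot":[0,0,0],"translation":[0,0,0],"jaw":1},
    {"rot":[0,0,0],"translation":[0,0,0],"jaw":1},
    {"rot":[0,0,0],"translation":[0,0,0],"jaw":1},
    {"rot":[0,0,0],"translation":[0,0,0],"jaw":1},
    {"rot":[0,0,0],"translation":[0,0,0],"jaw":1},
    {"rot":[0,0,0],"translation":[0,0,0],"jaw":1}
  ]
}}

```text
time: 13.1
position: [572.1, -258.8, 254.7]
orientation: [3.1, -0.511, 0.0]
wrist_force: [-0.2, -2.2, -5.5]
grip_width: 0.377
```

```bash
python3 go.py 572.5 -258 100 -18.4
```

```text
t 13.1 pos [ 572.1 -258.8  254.7] tilt [ 2.e-04  1.e-04 -1.e+00] ang -18.74 shift tool [ 0.2 -0.9 -0.3] turn rad -0.006 F [-0.17 -2.16 -5.51] T [-0.25 -0.01  0.03] grip 0.377
```

Call:
{"name": "play_rows", "arguments": {
  "moves": [
    {"rot":[0,0,0],"translation":[0,0,0.0005],"jaw":1},
    {"rot":[0,0,0],"translation":[0,0,0.0005],"jaw":1},
    {"rot":[0,0,0],"translation":[0,0,0],"jaw":1},
    {"rot":[0,0,0],"translation":[0,0,0],"jaw":1},
    {"rot":[0,0,0],"translation":[0,0,0],"jaw":1},
    {"rot":[0,0,0],"translation":[0,0,0],"jaw":1},
    {"rot":[0,0,0],"translation":[0,0,0],"jaw":1},
    {"rot":[0,0,0],"translation":[0,0,0],"jaw":1}
  ]
}}

```text
time: 13.9
position: [572.0, -258.7, 253.6]
orientation: [-3.1, 0.511, 0.0]
wrist_force: [0.1, -1.1, -6.3]
grip_width: 0.376
```

```bash
python3 go.py 572.5 -258 100 -18.4
```

```text
t 13.9 pos [ 572.  -258.7  253.6] tilt [-1.e-04 -0.e+00 -1.e+00] ang -18.73 shift tool [ 0.2 -0.9 -1.4] turn rad -0.006 F [ 0.06 -1.14 -6.31] T [-0.26  0.11 -0.01] grip 0.376
```

Call:
{"name": "play_rows", "arguments": {
  "moves": [
    {"rot":[0,0,0],"translation":[0,0,0.0005],"jaw":1},
    {"rot":[0,0,0],"translation":[0,0,0.0005],"jaw":1},
    {"rot":[0,0,0],"translation":[0,0,0.0005],"jaw":1},
    {"rot":[0,0,0],"translation":[0,0,0],"jaw":1},
    {"rot":[0,0,0],"translation":[0,0,0],"jaw":1},
    {"rot":[0,0,0],"translation":[0,0,0],"jaw":1},
    {"rot":[0,0,0],"translation":[0,0,0],"jaw":1},
    {"rot":[0,0,0],"translation":[0,0,0],"jaw":1}
  ]
}}

```text
time: 14.7
position: [572.1, -258.8, 253.2]
orientation: [3.099, -0.511, 0.001]
wrist_force: [-6.4, 1.5, 5.9]
grip_width: 0.372
```

```bash
python3 go.py 572.5 -258 100 -18.4
```

```text
t 14.7 pos [ 572.1 -258.8  253.2] tilt [ 7.e-04  2.e-04 -1.e+00] ang -18.73 shift tool [ 0.2 -0.9 -1.8] turn rad -0.006 F [-6.37  1.46  5.89] T [0.05 0.92 0.14] grip 0.372
```

Bottom felt: the vertical force swung from -6 to +6 N and the roller stopped. The side force says it leans about 1 mm towards +x in the V, so I'll relieve that and press slightly.

Call:
{"name": "play_rows", "arguments": {
  "moves": [
    {"rot":[0,0,0],"translation":[-0.0004,0,0],"jaw":1},
    {"rot":[0,0,0],"translation":[-0.0004,0,0],"jaw":1},
    {"rot":[0,0,0],"translation":[0,0,0.0003],"jaw":1},
    {"rot":[0,0,0],"translation":[0,0,0],"jaw":1},
    {"rot":[0,0,0],"translation":[0,0,0],"jaw":1},
    {"rot":[0,0,0],"translation":[0,0,0],"jaw":1},
    {"rot":[0,0,0],"translation":[0,0,0],"jaw":1},
    {"rot":[0,0,0],"translation":[0,0,0],"jaw":1}
  ]
}}

```text
time: 15.5
position: [571.4, -258.6, 252.6]
orientation: [3.099, -0.511, 0.002]
wrist_force: [-3.6, -0.5, 7.1]
grip_width: 0.372
```

```bash
python3 go.py 572.5 -258 100 -18.4
```

```text
t 15.5 pos [ 571.4 -258.6  252.6] tilt [ 1.e-03  3.e-04 -1.e+00] ang -18.74 shift tool [ 0.9 -1.  -2.4] turn rad -0.006 F [-3.59 -0.54  7.14] T [-0.19  0.52  0.06] grip 0.372
```

Call:
{"name": "play_rows", "arguments": {
  "moves": [
    {"rot":[0,0,0],"translation":[-0.0004,0,0],"jaw":1},
    {"rot":[0,0,0],"translation":[-0.0003,0,0],"jaw":1},
    {"rot":[0,0,0],"translation":[0,0,0.0004],"jaw":1},
    {"rot":[0,0,0],"translation":[0,0,0.0003],"jaw":1},
    {"rot":[0,0,0],"translation":[0,0,0],"jaw":1},
    {"rot":[0,0,0],"translation":[0,0,0],"jaw":1},
    {"rot":[0,0,0],"translation":[0,0,0],"jaw":1},
    {"rot":[0,0,0],"translation":[0,0,0],"jaw":1}
  ]
}}

```text
time: 16.3
position: [570.9, -258.5, 252.4]
orientation: [3.099, -0.511, 0.004]
wrist_force: [-0.8, -3.0, 10.0]
grip_width: 0.374
```

```bash
python3 go.py 572.5 -258 100 -18.4
python3 - <<'E'
from h import *
a=grab('top','top3')['image'];b=grab('side','side3')['image']
W=np.zeros((600,800,3),np.uint8)
W[:480,:400]=cv2.resize(a[165:245,335:402],(400,480),interpolation=2); W[:,400:]=cv2.resize(b[270:370,255:322],(400,600),interpolation=2)
cv2.imwrite('pics/crop4.png',W[:,:,::-1])
E
```

```text
t 16.3 pos [ 570.9 -258.5  252.4] tilt [ 2.6e-03  5.0e-04 -1.0e+00] ang -18.73 shift tool [ 1.3 -0.9 -2.6] turn rad -0.006 F [-0.81 -2.95  9.96] T [-0.42 -0.04  0.11] grip 0.374
```

View pics/crop4.png

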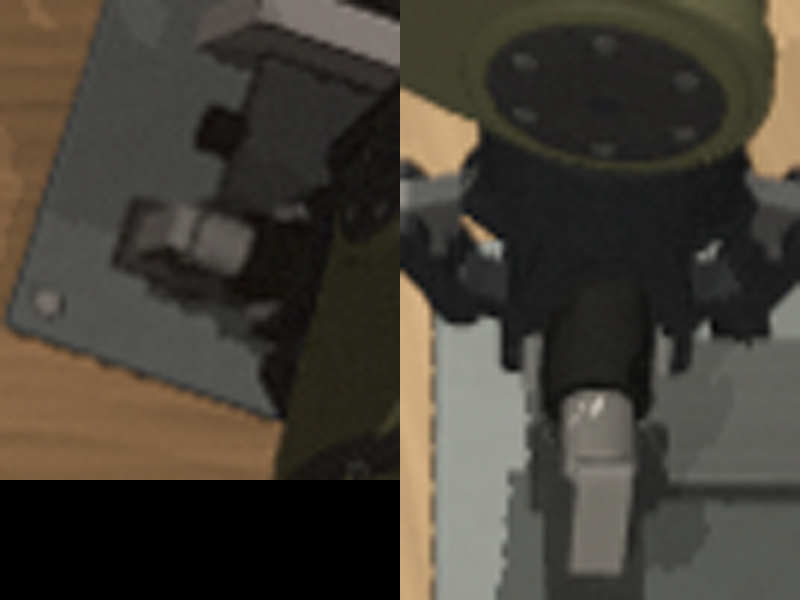

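The crop shows both clips upright over the hub ends, with the side-view nose over the hub at (600,460). The roller is home at about 98 mm and pressed with about 12 N, well under the limit. Now I'll ease off and release.

Call:
{"name": "play_rows", "arguments": {
  "moves": [
    {"rot":[0,0,0],"translation":[0,0,0],"jaw":1},
    {"rot":[0,0,0],"translation":[0,0,-0.0005],"jaw":1},
    {"rot":[0,0,0],"translation":[0,0,-0.0005],"jaw":1},
    {"rot":[0,0,0],"translation":[0,0,0],"jaw":0.4},
    {"rot":[0,0,0],"translation":[0,0,0],"jaw":0.2},
    {"rot":[0,0,0],"translation":[0,0,0],"jaw":0},
    {"rot":[0,0,0],"translation":[0,0,0],"jaw":0},
    {"rot":[0,0,0],"translation":[0,0,0],"jaw":0}
  ]
}}

```text
time: 17.2
position: [570.6, -258.2, 252.1]
orientation: [-3.1, 0.511, 0.0]
wrist_force: [0.0, -1.3, 0.1]
grip_width: 1.001
```

Call:
{"name": "play_rows", "arguments": {
  "moves": [
    {"rot":[0,0,0],"translation":[0,0,0],"jaw":0},
    {"rot":[0,0,0],"translation":[0,0,0],"jaw":0},
    {"rot":[0,0,0],"translation":[0,0,-0.01],"jaw":0},
    {"rot":[0,0,0],"translation":[0,0,-0.02],"jaw":0},
    {"rot":[0,0,0],"translation":[0,0,-0.03],"jaw":0},
    {"rot":[0,0,0],"translation":[0,0,-0.03],"jaw":0},
    {"rot":[0,0,0],"translation":[0,0,-0.03],"jaw":0},
    {"rot":[0,0,0],"translation":[0,0,-0.03],"jaw":0}
  ]
}}

```text
time: 18.0
position: [570.3, -258.1, 404.4]
orientation: [3.099, -0.511, 0.001]
wrist_force: [1.4, 0.9, 0.1]
grip_width: 1.003
```

Call:
{"name": "play_rows", "arguments": {
  "moves": [
    {"rot":[0,0,0],"translation":[-0.03,-0.02,0],"jaw":0},
    {"rot":[0,0,0],"translation":[-0.03,-0.03,0],"jaw":0},
    {"rot":[0,0,0],"translation":[-0.02,-0.04,0],"jaw":0},
    {"rot":[0,0,0],"translation":[-0.02,-0.04,0],"jaw":0},
    {"rot":[0,0,0],"translation":[-0.01,-0.04,0],"jaw":0},
    {"rot":[0,0,0],"translation":[0,-0.04,0],"jaw":0},
    {"rot":[0,0,0],"translation":[0,-0.04,0],"jaw":0},
    {"rot":[0,0,0],"translation":[0,-0.02,0],"jaw":0}
  ]
}}

```text
time: 18.8
position: [553.4, 35.4, 403.1]
orientation: [-3.1, 0.508, -0.002]
wrist_force: [-0.0, -1.3, 0.2]
grip_width: 1.001
```

```bash
python3 go.py 572.5 -258 100 -18.4
python3 - <<'E'
from h import *
a=grab('top','top4')['image'];b=grab('side','side4')['image']
W=np.zeros((600,800,3),np.uint8)
W[:480,:400]=cv2.resize(a[165:245,350:417],(400,480),interpolation=2); W[:,400:]=cv2.resize(b[280:380,255:322],(400,600),interpolation=2)
cv2.imwrite('pics/crop5.png',W[:,:,::-1])
E
```

```text
t 18.8 pos [553.4  35.4 403.1] tilt [ 1.e-03 -7.e-04 -1.e+00] ang -18.63 shift tool [111.7 272.1 148.1] turn rad -0.004 F [-0.03 -1.25  0.23] T [-0.04  0.03  0.05] grip 1.001
```

View pics/crop5.png

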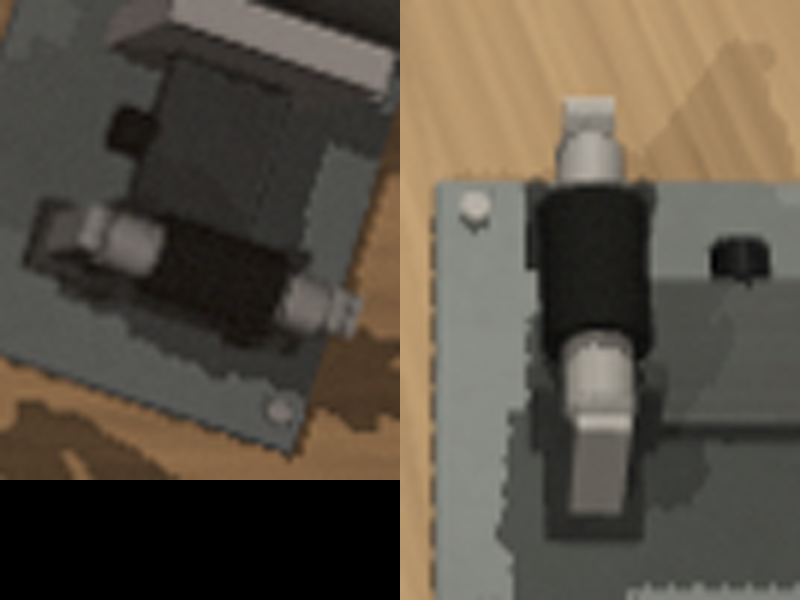

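Run:
```python
from h import *
O=np.array([570.87,-256.95,0]); A=np.radians(71.63); ay=np.array([np.cos(A),np.sin(A),0]); ax=np.array([ay[1],-ay[0],0])
for v in('top4','side4'):
    d=load(v); g=cv2.cvtColor(d['image'],cv2.COLOR_RGB2GRAY).astype(np.float32)
    for z,span in((115,(15,34)),(109,(28,66))):
      for sg in(1,-1):
        ys=np.arange(span[0],span[1],.5); prof=0
        for x in(-4,-2,0,2,4):
            p=proj(d,[O+sg*y*ay+x*ax+[0,0,z] for y in ys]).astype(np.float32); prof=prof+cv2.remap(g,p[:,:1],p[:,1:],1).ravel()/5
        if z==115:
            h=(prof.min()+prof.max())/2; i=np.where((prof[:-1]<h)&(prof[1:]>=h))[0][0]; print(v,'drum end',sg*(ys[i]+.5*(h-prof[i])/(prof[i+1]-prof[i])).round(2))
        else: print(v,sg,prof[::2].round(0).astype(int).tolist())
    # yaw/x: drum sides at several y
    for y in(-16,0,16):
        xs=np.arange(-30,30,.5); p=proj(d,[O+y*ay+x*ax+[0,0,98] for x in xs]).astype(np.float32); q=cv2.remap(g,p[:,:1],p[:,1:],1).ravel(); print(y,q[::3].round(0).astype(int).tolist())
    # hub centre x from bright part
    for y in(-36,36):
        xs=np.arange(-20,20,.5); p=proj(d,[O+y*ay+x*ax+[0,0,102] for x in xs]).astype(np.float32); q=cv2.remap(g,p[:,:1],p[:,1:],1).ravel(); h=(q.max()+np.percentile(q,20))/2; k=xs[q>h]; print('hub',y,k.min(),k.max(),k.mean())
```

```text
top4 drum end 26.74
top4 drum end -24.49
top4 1 [100, 103, 105, 105, 106, 106, 106, 107, 107, 107, 107, 107, 107, 108, 106, 101, 92, 83, 77, 79, 87, 96, 103, 108, 110, 109, 102, 92, 83, 76, 73, 72, 71, 70, 69, 67, 65, 63]
top4 -1 [86, 101, 108, 108, 107, 106, 106, 106, 106, 106, 106, 106, 105, 104, 100, 95, 93, 98, 105, 108, 106, 101, 95, 89, 90, 98, 103, 103, 101, 97, 92, 90, 91, 92, 94, 97, 98, 99]
-16 [53, 54, 52, 45, 35, 27, 23, 26, 24, 21, 21, 23, 26, 25, 24, 24, 24, 26, 25, 26, 27, 24, 22, 26, 27, 25, 24, 23, 22, 21, 20, 33, 44, 50, 50, 50, 51, 50, 50, 49]
0 [52, 53, 54, 54, 51, 44, 37, 31, 29, 26, 22, 22, 23, 25, 25, 25, 26, 25, 25, 25, 24, 25, 25, 23, 24, 25, 26, 25, 24, 21, 22, 32, 37, 41, 42, 43, 42, 41, 41, 45]
16 [52, 52, 52, 53, 50, 43, 35, 31, 29, 24, 20, 20, 21, 22, 24, 24, 23, 24, 25, 28, 26, 23, 23, 24, 26, 25, 23, 21, 20, 20, 25, 32, 38, 41, 45, 45, 45, 42, 42, 43]
hub -36 -8.5 8.5 0.0
hub 36 -9.0 8.5 -0.25
side4 drum end 20.17
side4 drum end -29.63
side4 1 [161, 161, 162, 162, 162, 162, 162, 162, 162, 161, 160, 156, 150, 143, 134, 128, 128, 129, 133, 138, 149, 160,
[... 156 characters left out ...]
9, 159, 159, 159, 155, 149, 145, 140, 135, 131, 126, 128, 146, 160, 167, 160, 141, 121, 102, 98, 97, 97, 97, 97, 97]
-16 [137, 137, 137, 136, 135, 132, 124, 97, 68, 36, 19, 23, 22, 24, 26, 26, 27, 27, 27, 29, 29, 29, 29, 28, 27, 27, 26, 24, 22, 20, 23, 42, 65, 76, 75, 76, 75, 75, 76, 75]
0 [136, 136, 136, 137, 136, 126, 68, 57, 44, 28, 19, 21, 23, 24, 25, 25, 26, 28, 30, 30, 29, 29, 29, 30, 29, 28, 26, 26, 23, 23, 31, 59, 110, 120, 120, 120, 120, 120, 119, 119]
16 [137, 137, 137, 137, 138, 134, 81, 50, 36, 23, 20, 22, 24, 25, 26, 28, 28, 29, 31, 30, 29, 28, 28, 30, 28, 27, 28, 28, 25, 22, 21, 33, 64, 106, 120, 120, 120, 120, 119, 118]
hub -36 -9.5 8.5 -0.5
hub 36 -20.0 4.5 -7.361111111111111
```

Run:
```python
from h import *
a,b=load('side0')['image'],load('side4')['image']
for n,(x0,x1,y0,y1) in dict(short=(175,212,145,180),pliers=(158,215,132,155),cup=(238,264,128,165),block=(273,312,166,205)).items():
    A,B=[cv2.cvtColor(i[y0:y1,x0:x1],cv2.COLOR_RGB2GRAY).astype(np.float32) for i in(a,b)]
    print(n,cv2.phaseCorrelate(A,B))
ctrl.close_job(); print(ctrl.get_state()['time'])
```

```text
short ((-0.11858594138740486, 0.29751734673627084), 0.35899561312463546)
pliers ((-0.02195360405196567, -0.18778758255660932), 0.3860903739929199)
cup ((1.5872017631075437, 0.02240506425963673), 0.26293719940715365)
block ((-0.1716314779236896, -0.22861391405506026), 0.8683028924465179)
the job is handed in; nothing more can be done
the job is handed in; nothing more can be done
```

The long roller is in the sander's seats, the arm is clear, and the job is handed in at about 19 s of the 54 s allowed. No verdict was reported.

**What I did:** I took the black long roller from its rest and lowered it level over the two clips in small steps. The push rose to about 12 N. The clips then pulled the roller in, and it bottomed at about 98 mm above the bench. I pressed it with about 12 N net, eased off, released it and moved the arm away.

**What the last checks showed:**
- **Clips:** the pictures show both clips upright over the hub ends. The clip angles themselves were not measurable.
- **x and yaw:** the roller is within about 0.5 mm of its place in x (top view), with no visible yaw.
- **y:** the checks disagreed here:
  - The top view put the roller at about 0 mm.
  - A small side force before release pointed to about +0.6 mm.
  - The side view, which is less reliable for this, gave about -2 mm, right on the 2 mm limit.
- **Other things on the bench:** the image shift was about 0.3 pixels or less for the short roller, pliers and block. The cup read 1.6 pixels (roughly 3 mm) with a weak match, probably from changed shadows. The arm was never near it.

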